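# Tag out the bench isolator

### The arm

A 7-joint arm with a two-finger parallel gripper is mounted at the origin on the work surface. World frame = base frame: x ahead of the robot, y to its left, z up, the work surface at z = 0. Lengths are in m, angles in rad, forces in N, time in s.
With the tool pointing down it reaches from about 0.425 to 0.925 m from the base axis. Payload 6.8 kg.
Tool frame: the origin (TCP) lies between the finger pads; the fingertips stand ahead of it and the grasp point (between the pads) lies 11 mm behind it (manip.nose_length is the z of the fingertips in the tool frame, in m); z points along the fingers, x is the direction in which the jaws open and shut, and the axes are right-handed (so a half turn about z gives the same grasp; the last joint's range is limited). The gripper opens to 88 mm and grips with 3 to 60 N. Pads are 20 mm wide; open, the fingers measure 115 mm over their backs; the gripper's body (75 mm by 178 mm) begins 61 mm behind the grasp point.
Start: joints at [-0.108, 0.477, 0.022, 1.555, -0.011, 1.109, -0.083], TCP at [0.675, 0, 0.231] pointing down, gripper open.
Joint ranges: [-2.96, 2.96], [-0.34, 2.1], [-1.41, 1.46], [0.24, 2.44], [-1.37, 4.51], [0.17, 1.92], [-2.96, 2.96]. Speed limits (rad/s): [2.39, 2.39, 3.14, 3.14, 3.14, 3.14, 3.14].

### API

Orientations are given as a unit quaternion [x, y, z, w].
In Python, from rig import manip gives the robot as it stands. The module is installed in compiled form; this text tells all that it offers.
- The arm moves only by the tool play_rows, never from a script. Its argument "commands" is a list of rows, each a list of 7 numbers: the turn, a rotation vector about the tool's x, y, z in degrees, then the shift along the tool's x, y, z in m, then the opening, from 0 (shut) to 1 (fully open). A call has exactly 10 rows; each row shifts and turns the commanded pose from where the row before left it, along the tool's axes as they then stand; what a row does not reach is not made up. A row lasts 1/12 s, in which the tool goes at most 41.7 mm and 7.16 degrees, less where a joint would pass 70% of its speed; a pose out of reach is approached as far as the arm can. A call is refused whole if a number of a shift passes 0.0417 or a number of a turn 7.16, either way. A call with a gripper value outside its range is refused whole. The fingers move at their own pace and stop on an object; the grip force is fixed at half the most. Time passes only in rows, so rows that do not move let the fingers close, or fill a call up. It gives the time, the measured TCP pose, the force and the opening at its end, in the units of the state.
- manip.observe(): the state, without advancing time (a new reading comes with each control period).
- manip.capture(name): name is "scene" or "side" or "wrist"; returns a dict with "pixels" (384x512x3 uint8, red, green, blue), "vertical_fov" (degrees; the focal length in pixels is half the picture's height over the tangent of half this angle, whatever the lens; pixels are square), "cx", "cy" (the principal point, pixels), "dist" ([k1, k2, p1, p2, k3] as OpenCV has them; the pictures are not rectified), "rvec" (rotation vector, rad) and "tvec" (3), from world to camera coordinates, as OpenCV has them. Camera axes: x right, y down, z forward; pixel columns grow to the right and rows downward; lengths in m; the calibration is good to about 2 mm. A picture is of the moment at which its call begins. There is no depth.
- manip.close_job(): hands the job in, once; it reports no verdict.
The state is a dict: "time": time; "qpos": joint angles; "dq": joint speeds; "tau": joint torques, N m; "eef_pos": TCP position; "ee_rot": TCP orientation; "contact_force": force on the tool from outside, world axes, zero at the start; "wrist_torque": the same for the moment, N m; "gripper_width": finger opening in m.
Only numpy, scipy, OpenCV 4.12 (cv2) and the standard library are available. Lean on these libraries where they do the work, as an engineer would, in place of code of your own. Each camera call takes 0.05 s, during which the arm holds its last target. There are 200 camera calls.

### The job

Lock out the bench power isolator: lift the lockout tag out of its slotted rack, hang it by its hole on the isolator's hook with the marked face outward (away from the isolator's housing), then draw the hook fully down to its stop by pulling the tag down. Keep a steady pull of about 15 N at the stop for half a second to prove it is home, never loading the isolator with more than 25 N, then let go and leave the tag hanging upright on the hook; do not disturb the other things on the bench.

Things in the scene. Friction and masses are not known exactly. Their poses are not given: they have to be found in the camera images.
- tag_center (a point): Lockout tag, a rigid grey plastic plate 8 mm thick, 70 wide, 150 tall, about 0.11 kg: its centre, 75 mm above its lower edge. z runs up to the tab, y across the width, x out of the MARKED face (paper label with dark bars between two thin ribs, all over the 70 mm wide part; the other face is plain). It starts upright in the rack, facing any way round.
- tag_hole (a point): Centre of the tag's through hole, 18 mm wide (tag y) and 44 mm tall (tag z), 3 mm above tag_center. Its upper edge is 50 mm below the tag's top.
- tag_tab (a point): Centre of the tag's plain top tab, 44 mm wide, 40 mm tall, 8 mm thick, 55 mm above tag_center. Hold it here, across the thickness (tag x) or across the width (tag y).
- rack: Fixed tag rack, 60 x 110 mm, 38 mm high; the tag stands upright in its slot (11 x 74 mm, along the rack's y, floor 8 mm above the bench, 30 mm deep). Origin at the centre of its underside, z up.
- isolator: Fixed grey isolator housing, 80 x 100 mm, 155 mm high, on a 100 x 120 mm foot. Origin at the centre of its underside, z up; x points outward, from the front face (40 mm from the origin) along the hook. In front of it a slide plate 30 mm wide (face at x = 53 mm) carries the hook.
- hook_nominal (a point): Point fixed to the housing at x = 82 mm, y = 0, z = 185 mm of it: where the tag belongs along the hook, at the height of the bar's centre line when joint pull reads 0, give or take 12 mm. The guide is set differently each time and that is not measured: find the bar's height by feel. The bar is lower by the joint's value.
- pull (a joint): Hook's travel down its guide, m: 0 fully up, 0.025 lower stop; starts at 0 to 0.006, slides stiffly (about 6 N, no spring), stays where left. The hook is a flat bar 10 mm wide, 6 mm thick, level along the isolator's x from the slide plate to a tip at x = 108 to 114 mm that turns up to 11 mm above the bar's centre line.
There are look-alikes about, which are no part of the job. Of the things that look like the part that bears tag_center, the largest one is meant.

How it is judged:
By the outcome, as a careful person would: the job done as asked, in the order asked, and still so for the second after the job is handed in, with the robot touching nothing.
It also fails if it takes over 64 s, if anything falls off the work surface, if the arm or the gripper's body presses on something with over 40 N, if the wrist force passes 120 N, or if a joint passes its speed limit or range.

## Working session

There is one attempt and no reset: what is moved stays moved. The work goes in short steps, Python scripts to look and compute and a tool call to move; the robot and the scene stay as the last step left them, time stands still between calls to the robot, and variables do not carry over. Pictures are saved under pics/ and viewed, about 8 in all and at most 12, crops included, and the job is handed in when it is done.

Besides the shell and the picture viewer there is one more tool, called by a JSON object that holds its "op" and its "data". play_rows: Moves the arm, as the interface text tells. Its arguments: {"type":"object","properties":{"commands":{"type":"array"}},"required":["commands"]}

```bash
mkdir -p pics; cat > h.py <<'E'
import numpy as np, cv2
from scipy.spatial.transform import Rotation as R
from rig import manip
def cam(n):
    c=manip.capture(n); im=c["pixels"][:,:,::-1].copy(); h=im.shape[0]
    f=h/2/np.tan(np.radians(c["vertical_fov"])/2)
    c["K"]=np.array([[f,0,c["cx"]],[0,f,c["cy"]],[0,0,1.]]); c["d"]=np.array(c["dist"],float)
    c["Rm"]=cv2.Rodrigues(np.array(c["rvec"],float))[0]; c["t"]=np.array(c["tvec"],float); c["im"]=im
    return c
def ray(c,uv):
    p=cv2.undistortPoints(np.array(uv,float).reshape(-1,1,2),c["K"],c["d"]).reshape(-1,2)
    d=np.c_[p,np.ones(len(p))]@c["Rm"]; o=-c["Rm"].T@c["t"]
    return o,d
def onz(c,uv,z):
    o,d=ray(c,uv); return o+d*((z-o[2])/d[:,2])[:,None]
def tri(c1,u1,c2,u2):
    o1,d1=ray(c1,u1);o2,d2=ray(c2,u2);out=[]
    for a,b in zip(d1,d2):
        s,_,_,_=np.linalg.lstsq(np.c_[a,-b],o2-o1,rcond=None)
        p,q=o1+s[0]*a,o2+s[1]*b; out.append(np.r_[(p+q)/2,np.linalg.norm(p-q)])
    return np.array(out)
def proj(c,P):
    return cv2.projectPoints(np.array(P,float).reshape(-1,1,3),np.array(c["rvec"],float),c["t"],c["K"],c["d"])[0].reshape(-1,2)
def st():
    s=manip.observe(); np.set_printoptions(precision=4,suppress=True)
    print("t",s["time"],"p",np.array(s["eef_pos"]),"R\n",R.from_quat(s["ee_rot"]).as_matrix(),"\nF",np.array(s["contact_force"]),"T",np.array(s["wrist_torque"]),"w",s["gripper_width"],"q",np.array(s["qpos"]))
    return s
E
python3 - <<'E'
from h import *
s=st(); print(manip.nose_length)
for n in("scene","side","wrist"):
    c=cam(n); cv2.imwrite(f"pics/{n}0.png",c["im"]); np.save(f"{n}0.npy",c,allow_pickle=True)
    print(n,c["K"][0,0],-c["Rm"].T@c["t"],c["Rm"][2])
a=np.hstack([cv2.imread("pics/scene0.png"),cv2.imread("pics/side0.png")])
E
```

```text
t 0.0 p [0.6744 0.     0.2297] R
 [[ 1.      0.     -0.0018]
 [ 0.     -1.     -0.0001]
 [-0.0018  0.0001 -1.    ]] 
F [0.1563 0.2108 0.1084] T [-0.0216  0.015   0.0099] w 0.0881020743675014 q [-0.1081  0.4778  0.0223  1.5564 -0.0115  1.1093 -0.0831]
0.008
scene 481.2975686049232 [ 1.2    -0.3494  0.8217] [-0.6555  0.3045 -0.6911]
side 352.72358128680287 [0.3028 0.4191 0.4976] [ 0.3798 -0.738  -0.5578]
wrist 276.22676181969246 [0.674  0.0684 0.3846] [-0.0025 -0.251  -0.968 ]
```

View pics/scene0.png

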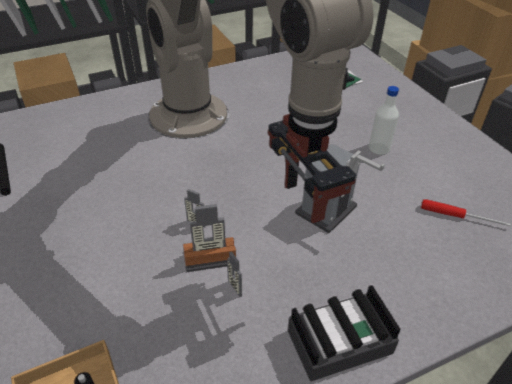

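View pics/side0.png

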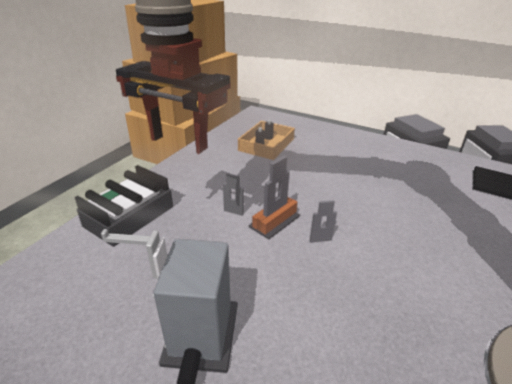

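Scene view: the rack is at about (209,252) with the large tag, its marked face toward this camera, and two small look-alikes at (192,207) and (234,275). The isolator is at (328,195) with its hook running right to (382,165). Side view: the tag's plain face is at (276,188), the hook at (107–155,237) and the housing at (195,300). Next I'll enlarge both for measurement.

```bash
python3 - <<'E'
from h import *
a=cv2.imread("pics/scene0.png");b=cv2.imread("pics/side0.png")
z=lambda im,x,y,w,h,s:cv2.resize(im[y:y+h,x:x+w],None,fx=s,fy=s,interpolation=cv2.INTER_CUBIC)
A=z(a,170,180,80,120,5)[:600,:400]; B=z(a,280,130,110,100,3.6)[:300,:400]; 
C=z(b,235,150,80,90,5)
o=np.zeros((600,800,3),np.uint8)
o[:A.shape[0],:400]=A
B=cv2.resize(a[130:230,270:390],(400,333)); o[:333,400:]=B
C=cv2.resize(b[150:240,240:310],(207,266)); o[334:600,400:607]=C
D=cv2.resize(b[220:310,95:160],(192,266)); o[334:600,608:800]=D
cv2.imwrite("pics/z1.png",o)
E
```

```text
(no output)
```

View pics/z1.png

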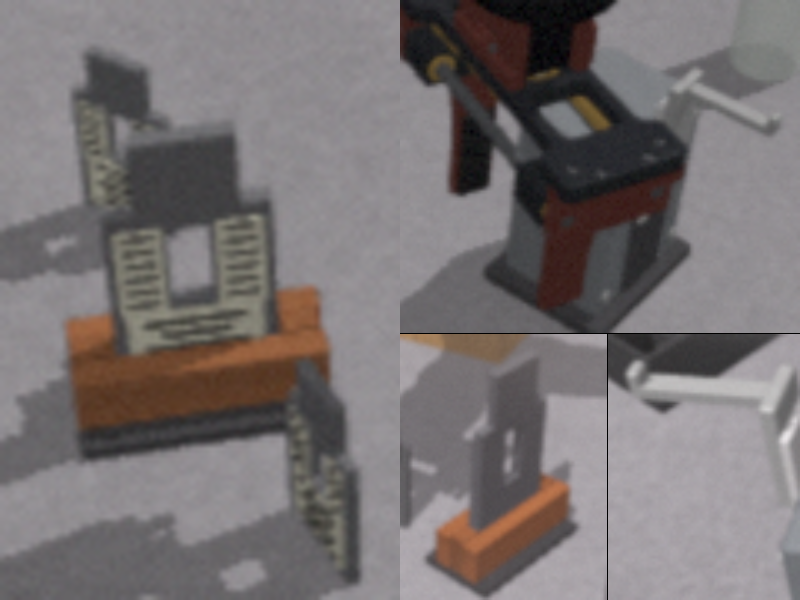

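```bash
python3 - <<'E'
from h import *
sc=np.load("scene0.npy",allow_pickle=True).item(); sd=np.load("side0.npy",allow_pickle=True).item()
np.set_printoptions(precision=4,suppress=True)
# precise colour contours: orange rack
for c,n in((sc,"scene"),(sd,"side")):
    hsv=cv2.cvtColor(c["im"],cv2.COLOR_BGR2HSV)
    m=cv2.inRange(hsv,(5,120,60),(18,255,255))
    for k in cv2.findContours(m,cv2.RETR_EXTERNAL,cv2.CHAIN_APPROX_NONE)[0]:
        if cv2.contourArea(k)>300: print(n,cv2.boundingRect(k),cv2.approxPolyDP(k,3,True).reshape(-1,2).tolist())
print("tab tri",tri(sc,[(196.4,208),(217.3,204.6)],sd,[(287.3,156.8),(271.1,163.5)]))
print("tab scene@.158",onz(sc,[(196.4,208),(217.3,204.6)],.158)); print("side",onz(sd,[(287.3,156.8),(271.1,163.5)],.158))
print("foot scene z=0",onz(sc,[(295.5,211),(324,230),(357,204.4)],0.0))
print("foot side z=0",onz(sd,[(162,360),(232,362),(238,305)],0.0))
print("top side",onz(sd,[(162,293),(176,243),(230,243),(225,295)],.155))
print("hook tri",tri(sc,[(382.5,166.6),(358.5,155.5)],sd,[(104.8,232.9),(149.2,238.3)]))
cv2.imwrite("pics/iso.png",cv2.resize(np.hstack([sd["im"][225:375,95:245]]),(600,600),interpolation=cv2.INTER_CUBIC))
E
```

```text
scene (27, 342, 87, 42) [[113, 369], [106, 368], [110, 360], [104, 353], [107, 351], [103, 342], [91, 346], [94, 353], [85, 348], [91, 356], [85, 352], [80, 358], [76, 352], [69, 354], [66, 362], [67, 357], [64, 361], [60, 358], [64, 364], [59, 367], [56, 363], [54, 371], [50, 364], [45, 373], [27, 372], [34, 379], [32, 382], [39, 383], [33, 378], [40, 376], [39, 381], [43, 383], [48, 378], [45, 383], [49, 383], [50, 377], [57, 375], [63, 379], [58, 383], [65, 379], [63, 383], [70, 383], [69, 378], [86, 365], [94, 380], [96, 375], [104, 375], [98, 371], [97, 375], [92, 369], [90, 372], [86, 367], [90, 364], [83, 357], [95, 357], [95, 349], [101, 350], [102, 346], [106, 351], [99, 353], [109, 359], [106, 362], [99, 356], [98, 363], [89, 368], [98, 366], [100, 360], [106, 363], [101, 365], [101, 372]]
scene (184, 238, 51, 27) [[232, 238], [226, 239], [225, 247], [197, 252], [191, 249], [191, 243], [184, 244], [186, 264], [226, 259], [230, 250], [234, 253]]
scene (15, 54, 64, 52) [[62, 54], [58, 57], [62, 63], [53, 58], [49, 70], [45, 66], [49, 57], [38, 62], [30, 60], [26, 67], [22, 65
[... 2354 characters left out ...]
88, 66], [189, 60], [198, 63], [202, 71], [211, 68], [210, 72], [214, 68], [229, 71], [228, 67], [235, 65], [235, 55], [223, 51]]
tab tri [[ 0.5405 -0.1616  0.1558  0.0055]
 [ 0.5541 -0.1203  0.1582  0.0003]]
tab scene@.158 [[ 0.5459 -0.1611  0.158 ]
 [ 0.5541 -0.1202  0.158 ]]
side [[ 0.5381 -0.1617  0.158 ]
 [ 0.5542 -0.1209  0.158 ]]
foot scene z=0 [[0.4996 0.0978 0.    ]
 [0.5822 0.1279 0.    ]
 [0.5424 0.2459 0.    ]]
foot side z=0 [[ 0.5513  0.2306 -0.    ]
 [ 0.4598  0.1825  0.    ]
 [ 0.5045  0.0902  0.    ]]
top side [[0.5305 0.2229 0.155 ]
 [0.5721 0.1447 0.155 ]
 [0.506  0.1068 0.155 ]
 [0.4628 0.1877 0.155 ]]
hook tri [[0.6296 0.2106 0.1981 0.002 ]
 [0.5761 0.1886 0.1957 0.0033]]
```

View pics/iso.png

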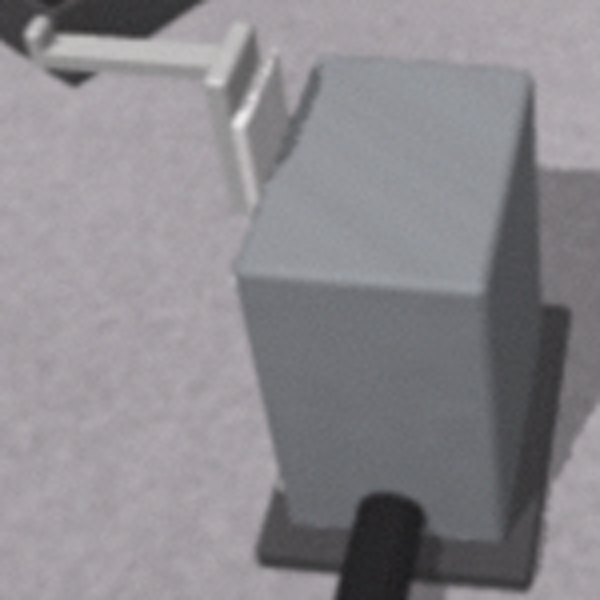

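Scale check: the tag's top corners triangulate to z≈0.157 (expected 0.158) and 43 mm apart (expected 44). The tag centre is about (0.547,-0.141), with its marked normal at a yaw of about -18°. The isolator's x axis is at a yaw of about 20°. I'll move above the tag.

{"op": "play_rows", "data": {"commands": [[0,0,0,-0.018,0.02,0,1],[0,0,0,-0.018,0.02,0,1],[0,0,0,-0.018,0.02,0,1],[0,0,0,-0.018,0.02,0,1],[0,0,0,-0.018,0.02,0,1],[0,0,0,-0.018,0.02,0,1],[0,0,0,-0.018,0.02,0,1],[0,0,6,0,0,0,1],[0,0,6,0,0,0,1],[0,0,6,0,0,0,1]]}}

```text
time: 0.98
eef_pos: [0.5484, -0.1406, 0.2306]
ee_rot: [0.987, -0.16, -0.0, -0.0]
contact_force: [0.7, 0.6, 0.3]
gripper_width: 0.0877
```

```bash
python3 - <<'E'
from h import *
s=st()
o=[]
for n in("scene","side","wrist"):
    c=cam(n); np.save(f"{n}1.npy",c,allow_pickle=True); o.append(c["im"])
A=cv2.resize(o[0][130:230,280:400],(400,333),interpolation=cv2.INTER_CUBIC)   # iso, off (280,130) s3.333
B=cv2.resize(o[2],(800//2,300)); 
C=cv2.resize(o[2][150:384,130:390],(667,600),interpolation=cv2.INTER_CUBIC)
im=np.zeros((600,800,3),np.uint8); im[:333,:400]=A; im[:300,400:]=B
D=cv2.resize(o[1][190:300,90:180],(218,267),interpolation=cv2.INTER_CUBIC); im[333:,:218]=D
E=cv2.resize(o[0][195:275,175:245],(233,267),interpolation=cv2.INTER_CUBIC); im[333:,218:451]=E
cv2.imwrite("pics/z2.png",im)
E
```

```text
t 0.9833 p [ 0.5484 -0.1406  0.2306] R
 [[ 0.949  -0.3152 -0.0002]
 [-0.3152 -0.949   0.0001]
 [-0.0002 -0.0001 -1.    ]] 
F [0.6846 0.6026 0.2714] T [ 0.0461  0.039  -0.0069] w 0.08769758317759037 q [ 0.0479  0.2981  0.1144  1.8268 -0.0395  1.0191 -0.1426]
```

View pics/z2.png

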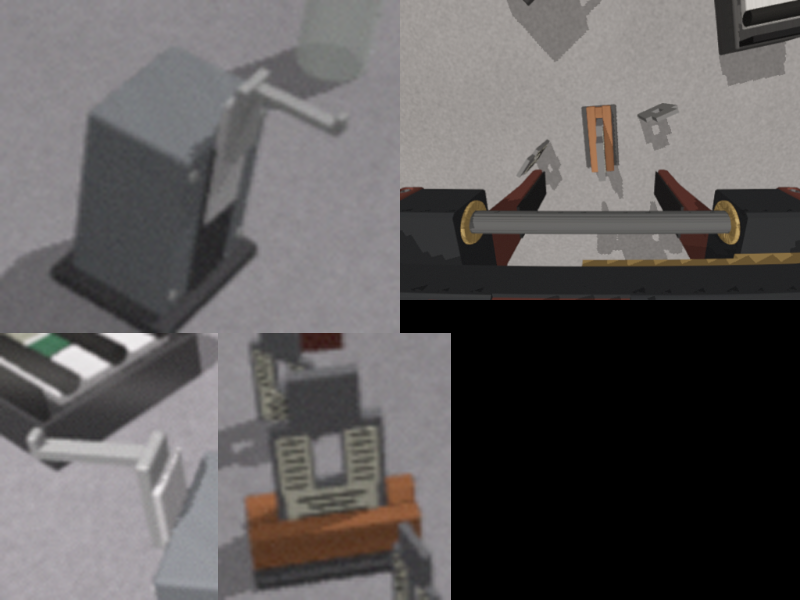

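The isolator is now unobstructed: hook base at (265,78) and tip at (340,122) in the upper-left panel. The wrist panel shows the rack centred at about (600,138), with the tag edge-on and its top nearer the fingers. I'll compare the projected prediction with the pixels.

```bash
python3 - <<'E'
from h import *
np.set_printoptions(precision=4,suppress=True)
sc,sd,wr=[np.load(f"{n}1.npy",allow_pickle=True).item() for n in("scene","side","wrist")]
# isolator: scene panel scale 3.333 off(280,130); side panel s 2.422,2.427 off (90,190),y333
S=lambda p:[(280+x/3.333,130+y/3.333) for x,y in p]
D=lambda p:[(90+x/2.422,190+(y-333)/2.427) for x,y in p]
print("hook tip/base",tri(sc,S([(340,122),(268,85)]),sd,D([(36,441),(140,458)])))
print("top scene",onz(sc,S([(90,112),(172,47),(240,88),(190,165)]),.155))
print("foot scene",onz(sc,S([(52,272),(165,333),(257,247)]),0))
print("top side",onz(sd,[(154,292.5),(175,240),(228,242.5),(217,298)],.155))
print("foot side",onz(sd,[(159.5,363),(227.5,370.5),(237.5,302.5)],0))
print("TCP in wrist",proj(wr,[manip.observe()["eef_pos"]]))
# tag in wrist prediction
C=np.array([.547,-.141]);n=np.array([.95,-.312]);t=np.array([.312,.95])
print("tab pred",proj(wr,[np.r_[C+a*t+b*n,.158] for a in(-.022,.022) for b in(-.004,.004)]))
hsv=cv2.cvtColor(wr["im"],cv2.COLOR_BGR2HSV)
m=cv2.inRange(hsv,(5,100,60),(18,255,255))
m[:120]=0;m[235:]=0;m[:,:200]=0;m[:,300:]=0
k=max(cv2.findContours(m,cv2.RETR_EXTERNAL,cv2.CHAIN_APPROX_NONE)[0],key=cv2.contourArea)
print("rack px",cv2.approxPolyDP(cv2.convexHull(k),3,True).reshape(-1,2).tolist())
a=onz(wr,cv2.approxPolyDP(cv2.convexHull(k),3,True).reshape(-1,2),.038);print(a,cv2.minAreaRect((a[:,:2]*1000).astype(np.float32)))
cv2.imwrite("pics/z3.png",cv2.resize(wr["im"][125:235,190:320],(709,600),interpolation=cv2.INTER_CUBIC))
E
```

```text
hook tip/base [[0.6283 0.2114 0.1968 0.0009]
 [0.5755 0.1932 0.1939 0.0048]]
top scene [[0.5136 0.1067 0.155 ]
 [0.4759 0.1927 0.155 ]
 [0.5333 0.21   0.155 ]
 [0.5858 0.1379 0.155 ]]
foot scene [[ 0.5016  0.097   0.    ]
 [ 0.5873  0.1397 -0.    ]
 [ 0.5416  0.2467  0.    ]]
top side [[0.5394 0.2271 0.155 ]
 [0.5773 0.1404 0.155 ]
 [0.509  0.1073 0.155 ]
 [0.4687 0.1962 0.155 ]]
foot side [[0.5514 0.2361 0.    ]
 [0.4587 0.1967 0.    ]
 [0.5079 0.0861 0.    ]]
TCP in wrist [[257.311  237.8363]]
tab pred [[250.7363 229.1579]
 [259.8234 229.1735]
 [250.5628 180.1849]
 [260.0867 180.1997]]
rack px [[268, 135], [273, 217], [246, 219], [238, 138]]
[[ 0.5783 -0.0947  0.038 ]
 [ 0.5525 -0.1987  0.038 ]
 [ 0.5175 -0.1902  0.038 ]
 [ 0.5419 -0.0867  0.038 ]] ((547.5784912109375, -142.3797607421875), (107.09440612792969, 37.22108459472656), 76.39942932128906)
```

View pics/z3.png

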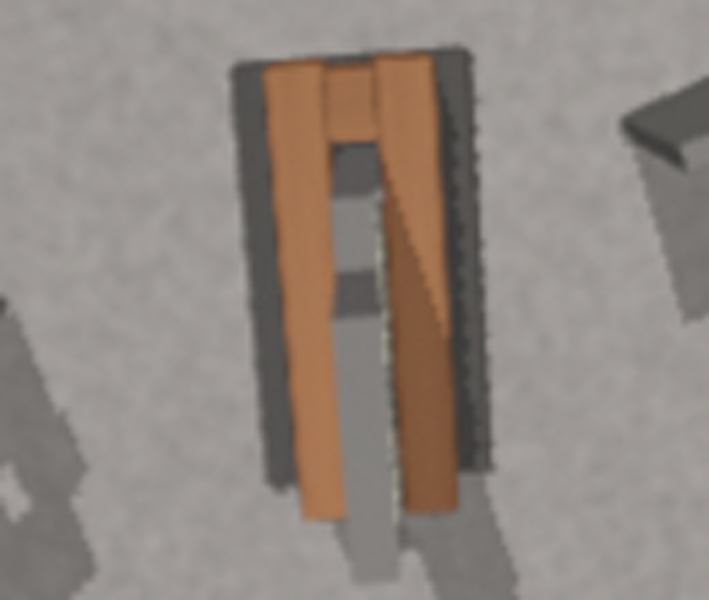

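```bash
python3 - <<'E'
from h import *
np.set_printoptions(precision=4,suppress=True)
wr=np.load("wrist1.npy",allow_pickle=True).item()
p=[(190+x/5.454,125+y/5.454) for x,y in [(352,582),(398,582),(333,318),(383,316)]]
a=onz(wr,p,.158)[:,:2];print(a,a.mean(0));b=(a[:2].mean(0),a[2:].mean(0));d=b[1]-b[0];print(np.linalg.norm(d),np.degrees(np.arctan2(d[1],d[0])))
q=[(190+x/5.454,125+y/5.454) for x,y in [(232,65),(468,47),(490,470),(272,490)]]
a=onz(wr,q,0)[:,:2];print("base",a,a.mean(0),np.degrees(np.arctan2(*(a[0]-a[3])[::-1])),np.degrees(np.arctan2(*(a[1]-a[2])[::-1])))
E
```

```text
[[ 0.5388 -0.164 ]
 [ 0.5458 -0.1663]
 [ 0.5496 -0.1215]
 [ 0.5571 -0.1236]] [ 0.5478 -0.1439]
0.04396585672912487 75.47488384795952
base [[ 0.5323 -0.0842]
 [ 0.5899 -0.0984]
 [ 0.5629 -0.2067]
 [ 0.5053 -0.1939]] [ 0.5476 -0.1458] 76.18383262680307 75.95973858264959
```

{"op": "play_rows", "data": {"commands": [[0,0,-4,0,0.0035,0,0.5],[0,0,0,0,0,0,0.5],[0,0,0,0,0,0.0145,0.5],[0,0,0,0,0,0.0145,0.5],[0,0,0,0,0,0.0145,0.5],[0,0,0,0,0,0.0145,0.5],[0,0,0,0,0,0.0145,0.5],[0,0,0,0,0,0.0145,0.5],[0,0,0,0,0,0.0145,0.5],[0,0,0,0,0,0,0.5]]}}

```text
time: 1.97
eef_pos: [0.5461, -0.1428, 0.1265]
ee_rot: [0.993, -0.121, -0.002, -0.0]
contact_force: [-0.8, 0.0, 0.2]
gripper_width: 0.044
```

```bash
python3 - <<'E'
from h import *
s=st()
sd=cam("side");wr=cam("wrist");sc=cam("scene")
A=cv2.resize(sc["im"][185:275,165:255],(400,400),interpolation=cv2.INTER_CUBIC)
B=cv2.resize(wr["im"][150:290,180:340],(400,350),interpolation=cv2.INTER_CUBIC)
im=np.zeros((400,800,3),np.uint8);im[:,:400]=A;im[:350,400:]=B
cv2.imwrite("pics/z4.png",im)
E
```

```text
t 1.9667 p [ 0.5461 -0.1428  0.1265] R
 [[ 0.9705 -0.2412 -0.0047]
 [-0.2412 -0.9705  0.0008]
 [-0.0048  0.0004 -1.    ]] 
F [-0.7577  0.0164  0.2026] T [ 0.0564  0.0922 -0.0452] w 0.04398856977400494 q [ 0.0748  0.4221  0.0892  1.9191 -0.0506  0.8074 -0.0522]
```

View pics/z4.png

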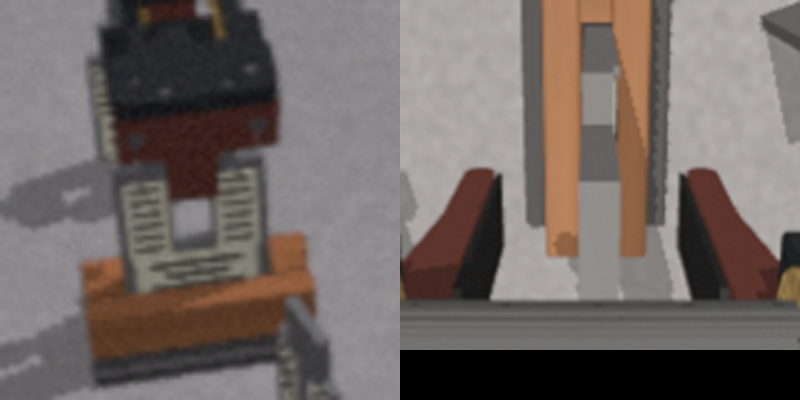

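Left panel: the finger sits in front of the tag's tab, with the hole visible below. Right panel: the tag (579–620) is nearly centred between the fingers (500 and 680), about 1.5 mm to +x. I'll correct for that and close.

{"op": "play_rows", "data": {"commands": [[0,0,0,0.0015,0,-0.001,0.4],[0,0,0,0,0,0,0.2],[0,0,0,0,0,0,0],[0,0,0,0,0,0,0],[0,0,0,0,0,0,0],[0,0,0,0,0,0,0],[0,0,0,0,0,0,0],[0,0,0,0,0,0,0],[0,0,0,0,0,0,0],[0,0,0,0,0,0,0]]}}

```text
time: 2.95
eef_pos: [0.5495, -0.1437, 0.1303]
ee_rot: [0.993, -0.122, 0.0, -0.0]
contact_force: [-0.2, 0.0, 2.2]
gripper_width: 0.0081
```

```bash
python3 -c "
from h import *
st()"
```

```text
t 2.95 p [ 0.5495 -0.1437  0.1303] R
 [[ 0.9703 -0.2419  0.0001]
 [-0.2419 -0.9703  0.    ]
 [ 0.0001 -0.     -1.    ]] 
F [-0.1599  0.0377  2.2215] T [0.0279 0.1689 0.021 ] w 0.008067928150669005 q [ 0.0748  0.4195  0.0902  1.9122 -0.0507  0.8119 -0.0522]
```

{"op": "play_rows", "data": {"commands": [[0,0,0,0,0,-0.01,0],[0,0,0,0,0,-0.014,0],[0,0,0,0,0,-0.014,0],[0,0,0,0,0,-0.014,0],[0,0,0,0,0,-0.014,0],[0,0,0,0,0,-0.014,0],[0,0,0,0,0,-0.014,0],[0,0,0,0,0,-0.014,0],[0,0,0,0,0,-0.012,0],[0,0,0,0,0,0,0]]}}

```text
time: 3.78
eef_pos: [0.5506, -0.144, 0.253]
ee_rot: [0.993, -0.122, 0.002, 0.0]
contact_force: [-0.4, -0.4, -1.5]
gripper_width: 0.0079
```

```bash
python3 - <<'E'
from h import *
st()
sc=cam("scene");sd=cam("side")
A=cv2.resize(sc["im"][130:290,150:270],(450,600),interpolation=cv2.INTER_CUBIC)
B=cv2.resize(sd["im"][80:260,220:330],(350,573),interpolation=cv2.INTER_CUBIC)
im=np.zeros((600,800,3),np.uint8);im[:,:450]=A;im[:573,450:]=B
cv2.imwrite("pics/z5.png",im)
E
```

```text
t 3.7833 p [ 0.5506 -0.144   0.253 ] R
 [[ 0.9702 -0.2421  0.0043]
 [-0.2421 -0.9702 -0.0006]
 [ 0.0043 -0.0005 -1.    ]] 
F [-0.3535 -0.4374 -1.4665] T [-0.0147 -0.0199 -0.0736] w 0.007862291728925937 q [ 0.0598  0.2788  0.1058  1.7976 -0.0334  1.0625 -0.0668]
```

View pics/z5.png

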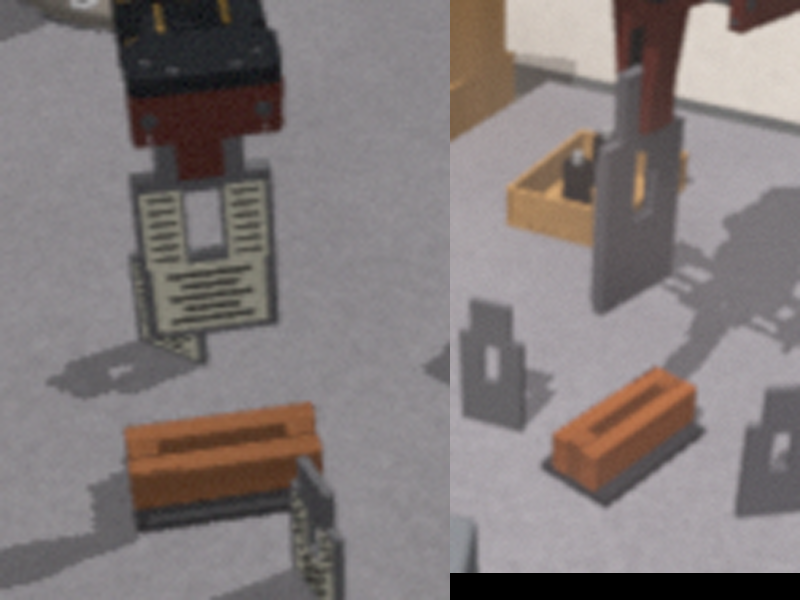

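The tag is lifted out and held upright by its tab, marked face toward the scene camera, and the rack is empty (8 pictures viewed). Next I'll carry it to a stand-off outside the hook tip.

{"op": "play_rows", "data": {"commands": [[0,0,0,0.0025,-0.02,0,0],[0,0,0,0.0025,-0.0304,0,0],[0,0,0,0.0025,-0.0304,0,0],[0,0,0,0.0025,-0.0304,0,0],[0,0,0,0.0025,-0.0304,0,0],[0,0,0,0.0025,-0.0304,0,0],[0,0,0,0.0025,-0.0304,0,0],[0,0,0,0.0025,-0.0304,0,0],[0,0,0,0.0025,-0.0304,0,0],[0,0,0,0.0025,-0.0304,0,0]]}}

```text
time: 4.72
eef_pos: [0.6442, 0.1364, 0.2486]
ee_rot: [0.993, -0.122, -0.001, 0.0]
contact_force: [0.1, -1.1, -0.1]
gripper_width: 0.0079
```

{"op": "play_rows", "data": {"commands": [[0,0,0,0.0025,-0.0304,0,0],[0,0,0,0.0025,-0.0304,0,0],[0,0,0,0.0025,-0.0304,0,0],[0,0,-6.3,0,-0.01,0,0],[0,0,-6.3,0,0,0,0],[0,0,-6.3,0,0,0,0],[0,0,-6.3,0,0,0,0],[0,0,-6.3,0,0,0,0],[0,0,-6.1,0,0,0,0],[0,0,0,0,0,0,0]]}}

```text
time: 5.55
eef_pos: [0.6758, 0.2311, 0.2484]
ee_rot: [0.978, 0.206, -0.001, 0.0]
contact_force: [-0.2, 0.0, -1.7]
gripper_width: 0.0078
```

```bash
python3 - <<'E'
from h import *
st()
sc=cam("scene");sd=cam("side")
np.save("scene2.npy",sc,allow_pickle=True);np.save("side2.npy",sd,allow_pickle=True)
A=cv2.resize(sc["im"][90:230,310:430],(514,600),interpolation=cv2.INTER_CUBIC)
B=cv2.resize(sd["im"][180:320,70:160],(286,445),interpolation=cv2.INTER_CUBIC)
im=np.zeros((600,800,3),np.uint8);im[:,:514]=A;im[:445,514:]=B
cv2.imwrite("pics/z6.png",im)
E
```

```text
t 5.55 p [0.6758 0.2311 0.2484] R
 [[ 0.9149  0.4037 -0.0026]
 [ 0.4037 -0.9149 -0.0008]
 [-0.0027 -0.0003 -1.    ]] 
F [-0.1608  0.0254 -1.7032] T [ 0.0261 -0.0467 -0.0063] w 0.007813108907310679 q [-0.3189  0.5372 -0.1493  1.4171  0.0815  1.1961 -0.062 ]
```

View pics/z6.png

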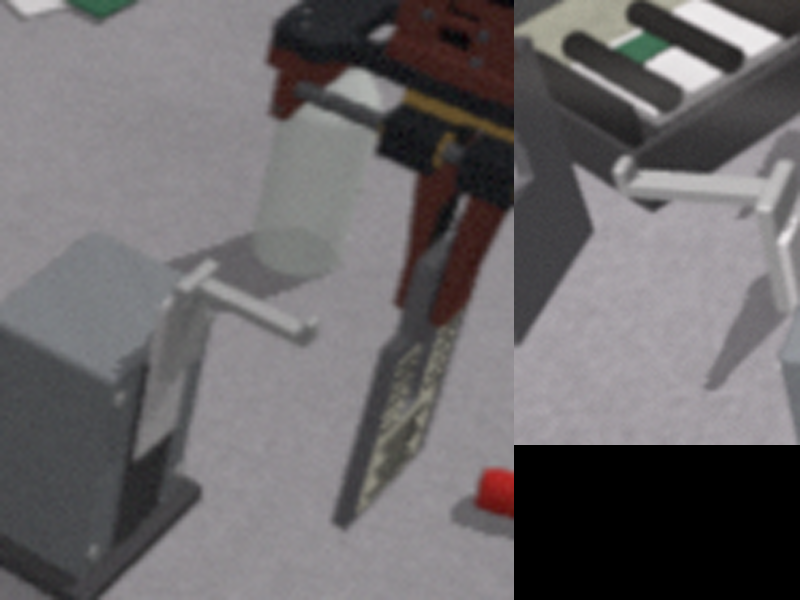

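```bash
python3 - <<'E'
from h import *
np.set_printoptions(precision=4,suppress=True)
sc,sd=[np.load(f"{n}2.npy",allow_pickle=True).item() for n in("scene","side")]
S=lambda p:[(310+x/4.285,90+y/4.285) for x,y in p]
D=lambda p:[(70+(x-514)/3.178,180+y/3.178) for x,y in p]
T=tri(sc,S([(313,320),(210,281)]),sd,D([(624,162),(767,182)]));print(T)
y=np.radians(23.6);X=np.array([np.cos(y),np.sin(y)]);Y=np.array([-X[1],X[0]]);O=np.array([.5255,.166])
for p in T: print("iso frame",(p[:2]-O)@X,(p[:2]-O)@Y,p[2])
for z in (.175,.185,.195):
  P=[np.r_[O+X*a+Y*b,z+c] for a,b,c in((.111,0,.011),(.053,0,.003),(.108,0,.003),(.08,.005,.003),(.08,-.005,.003))]
  a=proj(sc,P);b=proj(sd,P)
  print(z,"scene",np.round((a-[310,90])*4.285).tolist(),"side",np.round((b-[70,180])*3.178+[514,0]).tolist())
E
```

```text
[[0.6286 0.2112 0.2022 0.0028]
 [0.5769 0.1881 0.1964 0.0051]]
iso frame 0.11260305784110564 0.00016964636595686333 0.20221397590532283
iso frame 0.05590756489995509 -0.0003275207361247853 0.196431833610538
0.175 scene [[300.0, 345.0], [194.0, 307.0], [292.0, 355.0], [247.0, 325.0], [236.0, 335.0]] side [[633.0, 193.0], [774.0, 219.0], [644.0, 208.0], [705.0, 222.0], [715.0, 205.0]]
0.185 scene [[304.0, 329.0], [197.0, 291.0], [296.0, 339.0], [250.0, 309.0], [239.0, 319.0]] side [[628.0, 174.0], [770.0, 200.0], [639.0, 190.0], [701.0, 204.0], [710.0, 187.0]]
0.195 scene [[308.0, 312.0], [200.0, 275.0], [300.0, 323.0], [254.0, 293.0], [243.0, 303.0]] side [[622.0, 155.0], [767.0, 182.0], [634.0, 171.0], [696.0, 185.0], [706.0, 168.0]]
```

```bash
python3 - <<'E'
from h import *
np.set_printoptions(precision=1,suppress=True)
sc=np.load("scene2.npy",allow_pickle=True).item();sd=np.load("side2.npy",allow_pickle=True).item()
p=np.array([.6758,.2311,.2484]);tx=np.array([.9149,.4037,0]);ty=np.array([-.4037,.9149,0])
k=lambda a,b,c:p+tx*a+ty*b+np.array([0,0,c])
P=[k(s,w,-.1223) for w in(-.035,.035) for s in(-.004,.004)]+[k(s,-.035,-.0123) for s in(-.004,.004)]+[k(s,-.022,.0277-.04) for s in(-.004,.004)]
print("pred bottom near(plain,marked), far(plain,marked), shoulder near, tab foot near\n",(proj(sc,P)-[310,90])*4.285)
print("side",(proj(sd,P)-[70,180])*3.178+[514,0])
print("per mm ty",(proj(sc,[k(0,.001,-.12)])-proj(sc,[k(0,0,-.12)]))*4.285)
z=sc["im"][160:225,370:425];cv2.imwrite("pics/z7.png",cv2.resize(np.hstack([z]),(508,600),interpolation=cv2.INTER_CUBIC))
g=cv2.cvtColor(sc["im"],cv2.COLOR_BGR2GRAY)
for y in range(204,216): print(y,g[y,384:402])
E
```

```text
pred bottom near(plain,marked), far(plain,marked), shoulder near, tab foot near
 [[327.9 521.1]
 [342.8 529. ]
 [399.6 446.3]
 [414.2 453.6]
 [377.6 344.4]
 [394.  352.2]
 [392.1 330.2]
 [408.4 337.9]]
side [[593.5 229.2]
 [577.3 227.9]
 [519.2 346.1]
 [501.2 344.3]
 [530.7  34.6]
 [512.4  33.4]
 [514.7  52.6]
 [496.1  51.4]]
per mm ty [[ 1.  -1.1]]
204 [142 142 140 140 140 103  71  62  63  67 100 126 114  92  95 115 133 137]
205 [142 143 137 141 131  95  66  64  61  70 107 107  93  97 109 130 137 141]
206 [143 144 141 136 114  80  65  59  63  80 120 114 102 109 128 142 143 144]
207 [140 144 144 136 108  73  67  63  65  85 120 122 112 127 142 144 146 144]
208 [143 143 142 133  96  69  63  64  69  99 113 113 129 137 145 144 145 146]
209 [144 141 142 126  89  67  65  64  69  98 110 128 143 146 143 143 143 144]
210 [146 145 144 115  78  65  64  64  72  99 128 140 146 148 145 141 144 146]
211 [144 145 140 108  74  64  63  73  94 125 141 147 148 147 146 144 146 148]
212 [145 146 145 126 100  77  75  96 124 139 142 144 143 143 144 146 148 145]
213 [145 145 143 142 135 117  98 123 140 143 146 146 141 141 141 143 144 144]
214 [144 144 146 147 142 136 133 137 144 142 148 147 145 143 147 145 143 143]
215 [143 143 145 145 144 140 142 143 146 143 149 146 143 145 148 148 147 145]
```

Predicted tag corners agree with the pictures to about 1 mm (lower corner at about (331,523) against (328,521) predicted). The bar centre is visually at z≈0.192 and on my isolator axis. I'll lower 5 mm and approach the tip.

{"op": "play_rows", "data": {"commands": [[0,0,0,-0.005,0,0.0025,0],[0,0,0,-0.005,0,0.0025,0],[0,0,0,-0.005,0,0,0],[0,0,0,-0.005,0,0,0],[0,0,0,-0.005,0,0,0],[0,0,0,-0.005,0,0,0],[0,0,0,-0.004,0,0,0],[0,0,0,-0.003,0,0,0],[0,0,0,-0.002,0,0,0],[0,0,0,0,0,0,0]]}}

```text
time: 6.48
eef_pos: [0.6404, 0.2157, 0.2454]
ee_rot: [0.979, 0.204, 0.0, 0.0]
contact_force: [-0.1, -0.4, -0.6]
gripper_width: 0.0077
```

{"op": "play_rows", "data": {"commands": [[0,0,0,-0.0015,0,0,0],[0,0,0,-0.0015,0,0,0],[0,0,0,-0.0015,0,0,0],[0,0,0,-0.0015,0,0,0],[0,0,0,-0.0015,0,0,0],[0,0,0,-0.0015,0,0,0],[0,0,0,-0.0015,0,0,0],[0,0,0,-0.0015,0,0,0],[0,0,0,-0.0015,0,0,0],[0,0,0,0,0,0,0]]}}

```text
time: 7.32
eef_pos: [0.6281, 0.2104, 0.2452]
ee_rot: [0.979, 0.204, -0.0, 0.0]
contact_force: [0.3, 0.6, -1.5]
gripper_width: 0.0078
```

```bash
cat >> h.py <<'E'
def iso(p):
    y=np.radians(23.6);X=np.array([np.cos(y),np.sin(y)]);Y=np.array([-X[1],X[0]]);d=np.array(p)[:2]-[.5255,.166]
    return d@X,d@Y
def im2(name):
    sc=cam("scene");sd=cam("side")
    A=cv2.resize(sc["im"][90:230,310:430],(514,600),interpolation=cv2.INTER_CUBIC)
    B=cv2.resize(sd["im"][170:320,70:160],(286,477),interpolation=cv2.INTER_CUBIC)
    im=np.zeros((600,800,3),np.uint8);im[:,:514]=A;im[:477,514:]=B
    cv2.imwrite(f"pics/{name}.png",im)
E
python3 - <<'E'
from h import *
s=st();print("iso",iso(s["eef_pos"])); im2("z8")
E
```

```text
t 7.3167 p [0.6281 0.2104 0.2452] R
 [[ 0.9164  0.4003 -0.0001]
 [ 0.4003 -0.9164 -0.0001]
 [-0.0001  0.     -1.    ]] 
F [ 0.2669  0.6427 -1.5396] T [ 0.0239  0.0368 -0.0086] w 0.007843697730421487 q [-0.3046  0.4508 -0.1577  1.5624  0.0756  1.1345 -0.0669]
iso (np.float64(0.11176463462909711), np.float64(-0.0004159217301249566))
```

View pics/z8.png

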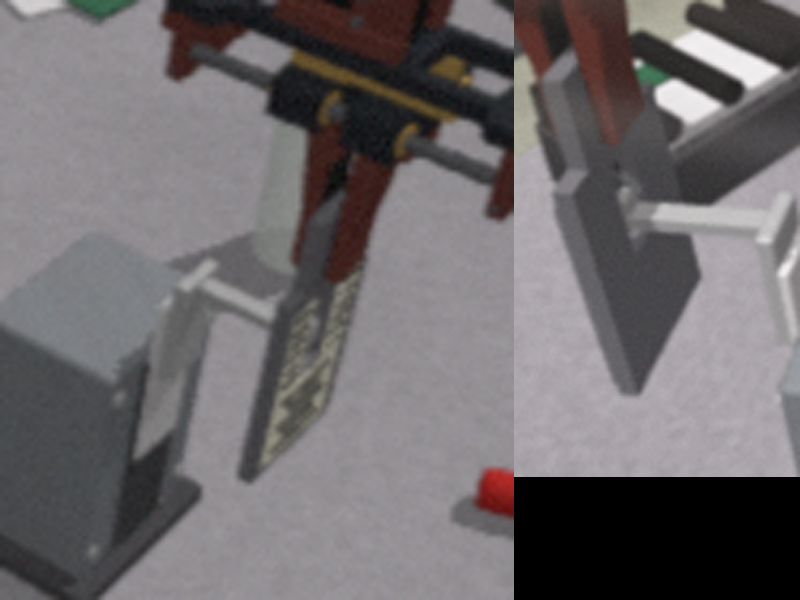

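The hook tip enters the hole at (627,200) in the side panel, and no contact force shows. I'll continue in to x=82 mm.

{"op": "play_rows", "data": {"commands": [[0,0,0,-0.003,0,0,0],[0,0,0,-0.003,0,0,0],[0,0,0,-0.0035,0,0,0],[0,0,0,-0.0035,0,0,0],[0,0,0,-0.0035,0,0,0],[0,0,0,-0.0035,0,0,0],[0,0,0,-0.0035,0,0,0],[0,0,0,-0.003,0,0,0],[0,0,0,-0.002,0,0,0],[0,0,0,0,0,0,0]]}}

```text
time: 8.25
eef_pos: [0.6019, 0.1989, 0.2453]
ee_rot: [0.979, 0.204, -0.0, 0.0]
contact_force: [0.1, -0.0, -1.0]
gripper_width: 0.0081
```

```bash
python3 -c "
from h import *
s=st();print('iso',iso(s['eef_pos']))"
```

```text
t 8.25 p [0.6019 0.1989 0.2453] R
 [[ 0.9164  0.4002 -0.    ]
 [ 0.4002 -0.9164 -0.0001]
 [-0.0001  0.0001 -1.    ]] 
F [ 0.0757 -0.0344 -0.9546] T [ 0.026  -0.0084  0.0298] w 0.008073976186803021 q [-0.2962  0.4037 -0.1627  1.6343  0.0712  1.1094 -0.066 ]
iso (np.float64(0.08314096310663888), np.float64(-0.00046804882265249163))
```

{"op": "play_rows", "data": {"commands": [[0,0,0,0,0,0.002,0],[0,0,0,0,0,0.002,0],[0,0,0,0,0,0.002,0],[0,0,0,0,0,0.002,0],[0,0,0,0,0,0.002,0],[0,0,0,0,0,0.002,0],[0,0,0,0,0,0.002,0],[0,0,0,0,0,0.002,0],[0,0,0,0,0,0.002,0],[0,0,0,0,0,0,0]]}}

```text
time: 9.08
eef_pos: [0.602, 0.199, 0.2266]
ee_rot: [0.979, 0.204, -0.0, 0.0]
contact_force: [-0.3, 0.4, -1.8]
gripper_width: 0.0078
```

{"op": "play_rows", "data": {"commands": [[0,0,0,0,0,0.001,0],[0,0,0,0,0,0.001,0],[0,0,0,0,0,0.001,0],[0,0,0,0,0,0.001,0],[0,0,0,0,0,0.001,0],[0,0,0,0,0,0,0],[0,0,0,0,0,0,0],[0,0,0,0,0,0,0],[0,0,0,0,0,0,0],[0,0,0,0,0,0,0]]}}

```text
time: 9.92
eef_pos: [0.6022, 0.1991, 0.2222]
ee_rot: [0.979, 0.204, 0.0, -0.0]
contact_force: [1.2, 0.7, -1.8]
gripper_width: 0.0077
```

{"op": "play_rows", "data": {"commands": [[0,0,0,0,0,0.0007,0],[0,0,0,0,0,0.0007,0],[0,0,0,0,0,0.0007,0],[0,0,0,0,0,0.0007,0],[0,0,0,0,0,0.0006,0],[0,0,0,0,0,0.0006,0],[0,0,0,0,0,0,0],[0,0,0,0,0,0,0],[0,0,0,0,0,0,0],[0,0,0,0,0,0,0]]}}

```text
time: 10.75
eef_pos: [0.6023, 0.1991, 0.2182]
ee_rot: [0.979, 0.204, 0.0, 0.0]
contact_force: [0.3, 0.1, -1.8]
gripper_width: 0.008
```

```bash
python3 -c "
from h import *
s=st();print('iso',iso(s['eef_pos']))"
```

```text
t 10.75 p [0.6023 0.1991 0.2182] R
 [[ 0.9164  0.4003  0.0001]
 [ 0.4003 -0.9164  0.    ]
 [ 0.0001  0.     -1.    ]] 
F [ 0.3105  0.0641 -1.7863] T [-0.0206 -0.0405 -0.0089] w 0.008001448199913597 q [-0.297   0.428  -0.1621  1.6623  0.077   1.0574 -0.0708]
iso (np.float64(0.08357397201707285), np.float64(-0.0004257868681255415))
```

{"op": "play_rows", "data": {"commands": [[0,0,0,0,0,0.0006,0],[0,0,0,0,0,0.0006,0],[0,0,0,0,0,0.0006,0],[0,0,0,0,0,0.0006,0],[0,0,0,0,0,0.0006,0],[0,0,0,0,0,0,0],[0,0,0,0,0,0,0],[0,0,0,0,0,0,0],[0,0,0,0,0,0,0],[0,0,0,0,0,0,0]]}}

```text
time: 11.58
eef_pos: [0.6023, 0.1991, 0.2152]
ee_rot: [0.979, 0.204, 0.0, -0.0]
contact_force: [-0.7, -0.2, 3.6]
gripper_width: 0.0078
```

{"op": "play_rows", "data": {"commands": [[0,0,0,0,0,0.0006,0],[0,0,0,0,0,0.0006,0],[0,0,0,0,0,0.0006,0],[0,0,0,0,0,0.0006,0],[0,0,0,0,0,0.0006,0],[0,0,0,0,0,0,0],[0,0,0,0,0,0,0],[0,0,0,0,0,0,0],[0,0,0,0,0,0,0],[0,0,0,0,0,0,0]]}}

```text
time: 12.42
eef_pos: [0.6023, 0.1991, 0.2121]
ee_rot: [0.979, 0.205, 0.0, -0.0]
contact_force: [0.5, -0.1, 2.0]
gripper_width: 0.0077
```

Contact was felt at TCP z≈0.2155 (bar centre ≈0.190), and the hook is now sliding. I'll pull down most of the travel.

{"op": "play_rows", "data": {"commands": [[0,0,0,0,0,0.001,0],[0,0,0,0,0,0.0013,0],[0,0,0,0,0,0.0013,0],[0,0,0,0,0,0.0013,0],[0,0,0,0,0,0.0013,0],[0,0,0,0,0,0.0013,0],[0,0,0,0,0,0.0013,0],[0,0,0,0,0,0.0012,0],[0,0,0,0,0,0.001,0],[0,0,0,0,0,0,0]]}}

```text
time: 13.25
eef_pos: [0.6023, 0.1991, 0.2009]
ee_rot: [0.979, 0.204, 0.0, -0.0]
contact_force: [-0.1, 0.2, 2.3]
gripper_width: 0.0079
```

```bash
python3 - <<'E'
from h import *
s=st();print('iso',iso(s['eef_pos'])); im2("z9")
E
```

```text
t 13.25 p [0.6023 0.1991 0.2009] R
 [[ 0.9164  0.4003  0.0001]
 [ 0.4003 -0.9164  0.0001]
 [ 0.0001 -0.     -1.    ]] 
F [-0.0938  0.2477  2.2921] T [ 0.1158 -0.2248  0.0264] w 0.007912055414989284 q [-0.2977  0.4445 -0.1615  1.6793  0.081   1.0243 -0.074 ]
iso (np.float64(0.08361650647409231), np.float64(-0.0003943254059460143))
```

View pics/z9.png

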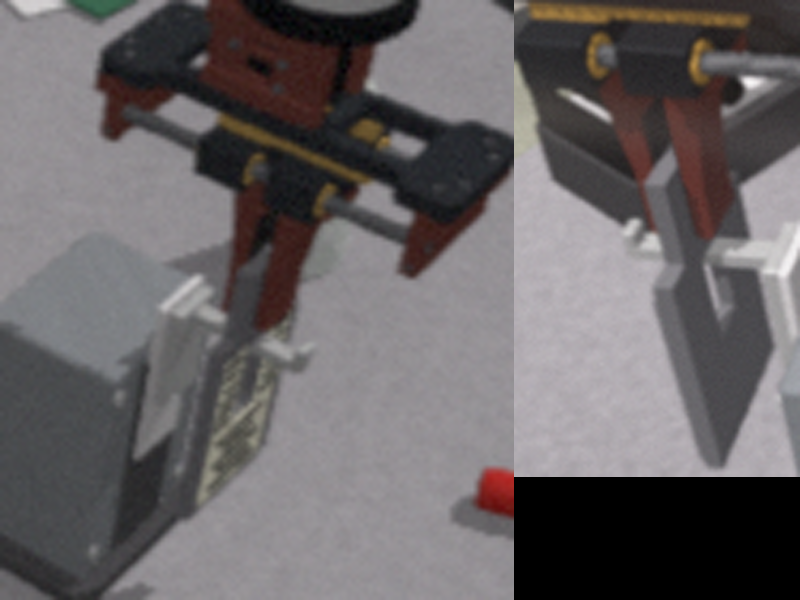

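The hook passes through the hole and has moved down, tip at (305,350) in the scene panel against (313,322) before. The marked face is outward. I'll ease on slowly to the stop.

{"op": "play_rows", "data": {"commands": [[0,0,0,0,0,0.0005,0],[0,0,0,0,0,0.0005,0],[0,0,0,0,0,0.0005,0],[0,0,0,0,0,0.0005,0],[0,0,0,0,0,0.0005,0],[0,0,0,0,0,0.0005,0],[0,0,0,0,0,0,0],[0,0,0,0,0,0,0],[0,0,0,0,0,0,0],[0,0,0,0,0,0,0]]}}

```text
time: 14.18
eef_pos: [0.6023, 0.1991, 0.1981]
ee_rot: [0.979, 0.205, 0.0, -0.0]
contact_force: [0.8, 0.3, 2.6]
gripper_width: 0.0079
```

{"op": "play_rows", "data": {"commands": [[0,0,0,0,0,0.0003,0],[0,0,0,0,0,0.0003,0],[0,0,0,0,0,0.0003,0],[0,0,0,0,0,0.0003,0],[0,0,0,0,0,0,0],[0,0,0,0,0,0,0],[0,0,0,0,0,0,0],[0,0,0,0,0,0,0],[0,0,0,0,0,0,0],[0,0,0,0,0,0,0]]}}

```text
time: 15.02
eef_pos: [0.6023, 0.1991, 0.197]
ee_rot: [0.979, 0.205, 0.0, -0.0]
contact_force: [1.2, 0.1, 2.7]
gripper_width: 0.0078
```

{"op": "play_rows", "data": {"commands": [[0,0,0,0,0,0.0003,0],[0,0,0,0,0,0.0003,0],[0,0,0,0,0,0.0003,0],[0,0,0,0,0,0.0003,0],[0,0,0,0,0,0,0],[0,0,0,0,0,0,0],[0,0,0,0,0,0,0],[0,0,0,0,0,0,0],[0,0,0,0,0,0,0],[0,0,0,0,0,0,0]]}}

```text
time: 15.85
eef_pos: [0.6023, 0.1991, 0.1958]
ee_rot: [0.979, 0.204, 0.0, -0.0]
contact_force: [2.2, 0.7, 3.1]
gripper_width: 0.0082
```

{"op": "play_rows", "data": {"commands": [[0,0,0,0,0,0.0003,0],[0,0,0,0,0,0.0003,0],[0,0,0,0,0,0.0003,0],[0,0,0,0,0,0.0003,0],[0,0,0,0,0,0,0],[0,0,0,0,0,0,0],[0,0,0,0,0,0,0],[0,0,0,0,0,0,0],[0,0,0,0,0,0,0],[0,0,0,0,0,0,0]]}}

```text
time: 16.68
eef_pos: [0.6022, 0.1991, 0.1945]
ee_rot: [0.979, 0.204, 0.0, -0.0]
contact_force: [1.1, 0.9, 3.7]
gripper_width: 0.0081
```

{"op": "play_rows", "data": {"commands": [[0,0,0,0,0,0.0003,0],[0,0,0,0,0,0.0003,0],[0,0,0,0,0,0.0003,0],[0,0,0,0,0,0.0003,0],[0,0,0,0,0,0,0],[0,0,0,0,0,0,0],[0,0,0,0,0,0,0],[0,0,0,0,0,0,0],[0,0,0,0,0,0,0],[0,0,0,0,0,0,0]]}}

```text
time: 17.52
eef_pos: [0.6022, 0.1991, 0.1933]
ee_rot: [0.979, 0.204, 0.0, -0.0]
contact_force: [3.7, 1.6, 3.2]
gripper_width: 0.0078
```

```bash
python3 - <<'E'
from h import *
s=st();print('iso',iso(s['eef_pos']),"tau",np.array(s["tau"])); im2("z10")
E
```

```text
t 17.5167 p [0.6022 0.1991 0.1933] R
 [[ 0.9164  0.4003  0.    ]
 [ 0.4003 -0.9164  0.    ]
 [ 0.     -0.     -1.    ]] 
F [3.7177 1.5881 3.1564] T [ 0.2712 -0.5524 -0.003 ] w 0.007828790329103295 q [-0.298   0.4518 -0.1611  1.6864  0.0828  1.0099 -0.0755]
iso (np.float64(0.08356609401941398), np.float64(-0.0004127002328642133)) tau [  0.0975 -52.7566  -0.8784 -22.8444  -0.1276   0.8726   0.0011]
```

{"op": "play_rows", "data": {"commands": [[0,0,0,0,0,0,0],[0,0,0,0,0,0,0],[0,0,0,0,0,0,0],[0,0,0,0,0,0,0],[0,0,0,0,0,0,0],[0,0,0,0,0,0,0],[0,0,0,0,0,0,0],[0,0,0,0,0,0,0],[0,0,0,0,0,0,0],[0,0,0,0,0,0,0]]}}

```text
time: 18.45
eef_pos: [0.6022, 0.1991, 0.1934]
ee_rot: [0.979, 0.204, 0.0, 0.0]
contact_force: [2.6, 1.2, 3.9]
gripper_width: 0.0081
```

```bash
python3 - <<'E'
from h import *
for i in range(6):
    s=manip.observe(); print(np.round(s["contact_force"],2),np.round(s["wrist_torque"],3)); manip.capture("wrist")
np.set_printoptions(precision=4,suppress=True)
# hook tip brightness centroid + tag bottom check
sc=cam("scene"); p=np.array(s["eef_pos"]);tx=np.array([.9164,.4003,0]);ty=np.array([-.4003,.9164,0])
k=lambda a,b,c:p+tx*a+ty*b+np.array([0,0,c])
print("pred near bottom plain/marked",proj(sc,[k(-.004,-.035,-.1223),k(.004,-.035,-.1223)]))
g=cv2.cvtColor(sc["im"],cv2.COLOR_BGR2GRAY)
u,v=np.round(proj(sc,[k(0,-.035,-.1223)])[0]).astype(int);print(u,v)
for y in range(v-9,v+5): print(y,g[y,u-8:u+9])
E
```

```text
[2.61 1.16 3.86] [ 0.244 -0.65  -0.003]
[3.26 1.44 3.99] [ 0.318 -0.643 -0.008]
[2.14 1.37 2.35] [ 0.288 -0.618  0.01 ]
[1.74 0.39 2.7 ] [ 0.255 -0.583 -0.011]
[1.64 1.4  3.07] [ 0.299 -0.627  0.029]
[2.85 0.11 3.03] [ 0.267 -0.63  -0.02 ]
pred near bottom plain/marked [[349.3616 212.0273]
 [352.4472 213.7461]]
351 213
204 [ 38  45  45  48  67  77  77  72  71  62  66  63  69 109 137 138 113]
205 [ 47  46  40  44  62  71  70  68  68  62  63  65  77 121 140 120  95]
206 [ 46  44  41  46  78  75  70  72  67  68  66  68  85 127 129 101 107]
207 [ 40  44  42  50  66  68  70  71  64  64  66  66  92 129 124 108 105]
208 [ 40  44  40  54  71  68  71  68  68  65  65  71 104 130 119 105 122]
209 [ 44  43  55  67  70  70  68  68  69  67  63  71 105 117 109 126 143]
210 [ 43  53  64  66  72  74  69  64  64  66  69  70  96 106 124 138 145]
211 [ 55  63  68  70  71  65  60  61  64  68  64  72 101 126 139 146 148]
212 [ 67  70  70  71  68  59  59  80  78  67  73  97 126 142 145 143 148]
213 [ 72  71  72  66  57  57  87 116 111  92 101 129 140 143 144 146 150]
214 [ 72  71  67  56  58  84 124 138 141 133 138 143 144 145 144 144 150]
215 [ 69  64  60  58  83 124 141 146 148 146 144 146 145 146 150 147 151]
216 [ 67  56  55  87 122 144 150 152 152 148 148 146 144 145 149 144 148]
217 [ 58  58  88 123 144 147 150 148 148 145 146 145 147 146 146 147 146]
```

The tag hasn't slipped in the grip: its lower corner is at about (350,212), as predicted. There is a small outward force of about 3 N. I'll ease out 0.5 mm and continue down.

{"op": "play_rows", "data": {"commands": [[0,0,0,0.0005,0,0,0],[0,0,0,0,0,0.0003,0],[0,0,0,0,0,0.0003,0],[0,0,0,0,0,0.0003,0],[0,0,0,0,0,0.0002,0],[0,0,0,0,0,0,0],[0,0,0,0,0,0,0],[0,0,0,0,0,0,0],[0,0,0,0,0,0,0],[0,0,0,0,0,0,0]]}}

```text
time: 19.63
eef_pos: [0.6023, 0.1991, 0.1931]
ee_rot: [0.979, 0.204, -0.0, 0.0]
contact_force: [-1.9, -1.1, 10.4]
gripper_width: 0.0081
```

```bash
python3 -c "
from h import *
s=st();print('iso',iso(s['eef_pos']))"
```

```text
t 19.6333 p [0.6023 0.1991 0.1931] R
 [[ 0.9164  0.4002 -0.0006]
 [ 0.4002 -0.9164 -0.0003]
 [-0.0007  0.0001 -1.    ]] 
F [-1.884  -1.1064 10.4364] T [-0.106   0.2899  0.0613] w 0.008063885428804332 q [-0.2981  0.4525 -0.1611  1.6859  0.0829  1.0105 -0.0758]
iso (np.float64(0.08363356768914304), np.float64(-0.00039385230205720806))
```

The stop is reached: 1.1 mm commanded, only 0.3 mm moved, and the force rose to 10.4 N. With the tag's weight (reading about −1.4 N when hanging free), the load on the hook is about 11.8 N. I'll add about 0.3 mm and hold.

{"op": "play_rows", "data": {"commands": [[0,0,0,0,0,0.0002,0],[0,0,0,0,0,0.00015,0],[0,0,0,0,0,0,0],[0,0,0,0,0,0,0],[0,0,0,0,0,0,0],[0,0,0,0,0,0,0],[0,0,0,0,0,0,0],[0,0,0,0,0,0,0],[0,0,0,0,0,0,0],[0,0,0,0,0,0,0]]}}

```text
time: 20.47
eef_pos: [0.6023, 0.1991, 0.1931]
ee_rot: [0.979, 0.204, -0.0, 0.0]
contact_force: [-2.2, -0.1, 11.2]
gripper_width: 0.0077
```

```bash
python3 - <<'E'
from h import *
for i in range(3):
    s=manip.observe(); print(s["time"],np.round(s["contact_force"],2),np.round(s["wrist_torque"],3),np.round(s["eef_pos"],4)); manip.capture("wrist")
E
```

```text
20.4667 [-2.24 -0.1  11.22] [-0.168  0.403 -0.006] [0.6023 0.1991 0.1931]
20.5167 [-1.6  -0.93 12.64] [-0.243  0.409 -0.024] [0.6023 0.1991 0.1931]
20.5667 [-1.28 -0.95 11.53] [-0.185  0.47   0.046] [0.6023 0.1991 0.1931]
```

{"op": "play_rows", "data": {"commands": [[0,0,0,0,0,0.0002,0],[0,0,0,0,0,0.0002,0],[0,0,0,0,0,0,0],[0,0,0,0,0,0,0],[0,0,0,0,0,0,0],[0,0,0,0,0,0,0],[0,0,0,0,0,0,0],[0,0,0,0,0,0,0],[0,0,0,0,0,0,0],[0,0,0,0,0,0,0]]}}

```text
time: 21.45
eef_pos: [0.6023, 0.1992, 0.193]
ee_rot: [0.979, 0.204, -0.0, 0.0]
contact_force: [-1.9, -0.4, 13.7]
gripper_width: 0.0084
```

```bash
python3 - <<'E'
from h import *
for i in range(6):
    s=manip.observe(); print(s["time"],np.round(s["contact_force"],2),np.round(s["wrist_torque"],3),np.round(s["eef_pos"],4)); manip.capture("wrist")
E
```

```text
21.45 [-1.91 -0.41 13.69] [-0.236  0.642 -0.034] [0.6023 0.1992 0.193 ]
21.5 [-1.65 -0.93 14.8 ] [-0.223  0.657 -0.005] [0.6023 0.1991 0.193 ]
21.55 [-2.44 -1.04 13.09] [-0.266  0.653 -0.005] [0.6023 0.1991 0.193 ]
21.6 [-2.13 -1.73 13.15] [-0.235  0.599  0.012] [0.6023 0.1991 0.193 ]
21.65 [-2.29 -1.27 13.7 ] [-0.263  0.689  0.041] [0.6023 0.1991 0.193 ]
21.7 [-3.43 -1.36 13.91] [-0.267  0.648 -0.013] [0.6023 0.1991 0.193 ]
```

The reading is steady at about 13.7 N, so about 15.1 N on the hook with the tag's weight, held for about 0.9 s. I'll hold a little longer, then unload.

{"op": "play_rows", "data": {"commands": [[0,0,0,0,0,0,0],[0,0,0,0,0,0,0],[0,0,0,0,0,0,0],[0,0,0,0,0,-0.0003,0],[0,0,0,0,0,-0.0003,0],[0,0,0,0,0,-0.0003,0],[0,0,0,0,0,-0.0003,0],[0,0,0,0,0,-0.0003,0],[0,0,0,0,0,0,0],[0,0,0,0,0,0,0]]}}

```text
time: 22.58
eef_pos: [0.6023, 0.1992, 0.1932]
ee_rot: [0.979, 0.204, -0.0, 0.0]
contact_force: [0.4, -1.6, 7.3]
gripper_width: 0.0079
```

```bash
python3 - <<'E'
from h import *
for i in range(3):
    s=manip.observe(); print(s["time"],np.round(s["contact_force"],2),np.round(s["wrist_torque"],3),np.round(s["eef_pos"],4)); manip.capture("wrist")
E
```

```text
22.5833 [ 0.38 -1.59  7.25] [ 0.053 -0.06  -0.03 ] [0.6023 0.1992 0.1932]
22.6333 [-0.13  0.11  7.05] [ 0.037 -0.089 -0.02 ] [0.6023 0.1991 0.1932]
22.6833 [0.68 0.15 6.04] [ 0.033 -0.001 -0.01 ] [0.6023 0.1991 0.1932]
```

{"op": "play_rows", "data": {"commands": [[0,0,0,0,0,-0.0004,0],[0,0,0,0,0,-0.0004,0],[0,0,0,0,0,-0.0004,0],[0,0,0,0,0,-0.0003,0],[0,0,0,0,0,0,0],[0,0,0,0,0,0,0.13],[0,0,0,0,0,0,0.16],[0,0,0,0,0,0,0.2],[0,0,0,0,0,0,0.22],[0,0,0,0,0,0,0.22]]}}

```text
time: 23.57
eef_pos: [0.6027, 0.1993, 0.1945]
ee_rot: [0.979, 0.204, 0.0, -0.0]
contact_force: [-0.1, -0.0, -0.1]
gripper_width: 0.0193
```

```bash
python3 - <<'E'
from h import *
s=st()
sc=cam("scene");sd=cam("side");im2("z11")
E
```

```text
t 23.5667 p [0.6027 0.1993 0.1945] R
 [[ 0.9164  0.4002  0.    ]
 [ 0.4002 -0.9164  0.    ]
 [ 0.     -0.     -1.    ]] 
F [-0.0887 -0.0002 -0.1079] T [-0.0028 -0.0002 -0.0103] w 0.019345090503831614 q [-0.2981  0.4514 -0.1611  1.6841  0.0826  1.0127 -0.0753]
```

{"op": "play_rows", "data": {"commands": [[0,0,0,0,0,-0.003,0.22],[0,0,0,0,0,-0.006,0.22],[0,0,0,0,0,-0.009,0.22],[0,0,0,0,0,-0.012,0.22],[0,0,0,0,0,-0.014,0.22],[0,0,0,0,0,-0.014,0.22],[0,0,0,0,0,-0.014,0.22],[0,0,0,0,0,-0.014,0.22],[0,0,0,0,0,-0.014,0.22],[0,0,0,0,0,0,0.22]]}}

```text
time: 24.6
eef_pos: [0.6043, 0.2, 0.2991]
ee_rot: [0.979, 0.204, 0.003, -0.001]
contact_force: [1.0, 0.5, 1.3]
gripper_width: 0.0192
```

```bash
python3 - <<'E'
from h import *
s=st(); im2("z12")
E
```

```text
t 24.6 p [0.6043 0.2    0.2991] R
 [[ 0.9164  0.4003  0.0062]
 [ 0.4003 -0.9164  0.0026]
 [ 0.0067  0.0001 -1.    ]] 
F [1.021  0.5307 1.3318] T [ 0.0229 -0.0123  0.0052] w 0.0192414555505078 q [-0.2964  0.3644 -0.1626  1.5674  0.0621  1.2081 -0.0583]
```

View pics/z12.png

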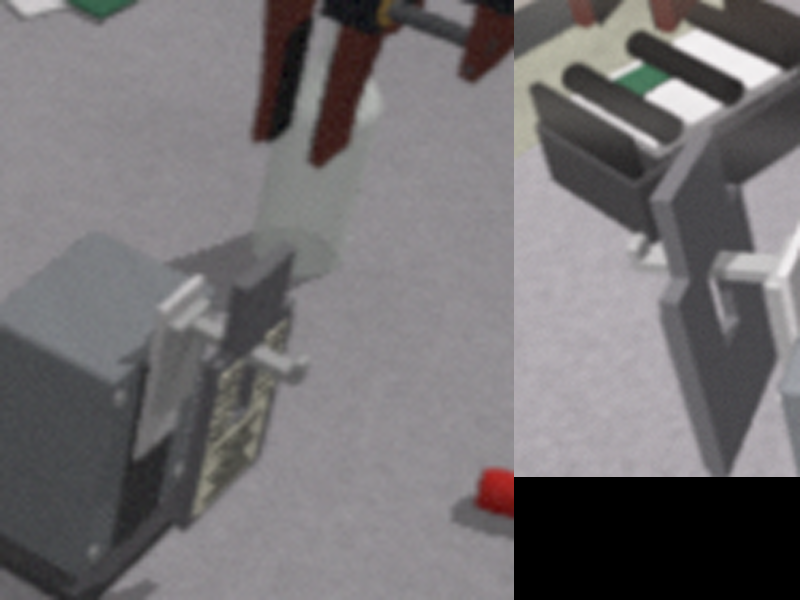

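The tag hangs upright on the lowered hook, marked face outward, with its hole edge on the bar near (255,345) and the gripper well clear. One numeric check that it is at rest, then I'll hand in.

```bash
python3 - <<'E'
from h import *
a=cam("scene")
for _ in range(8): b=cam("scene")
d=cv2.GaussianBlur(cv2.absdiff(a["im"],b["im"]),(5,5),0)[140:225,340:400]
print("max change at tag",d.max(), "t",manip.observe()["time"])
if d.max()<15: print(manip.close_job())
E
```

```text
max change at tag 6 t 25.15
the job is handed in; nothing more can be done
None
```

I hung the lockout tag on the isolator's hook with the marked face outward, drew the hook down to its stop and left the tag hanging upright. The job was handed in at about 25 s; no verdict is reported.

- **Pick and hang:** I gripped the tag by its tab across the thickness and lifted it straight out of the rack. I then slid it over the hook to about x = 83 mm, against the nominal 82 mm.
- **Height by feel:** The tag touched the bar with the bar's centre at z ≈ 0.190, and the hook then slid about 22 mm down to the stop. That fits a starting joint value of up to 6 mm.
- **Pull at the stop:** The wrist read about 13.7 N, which is about 15.1 N on the hook once the tag's weight is added. It stayed steady for more than a second. No reading passed about 15 N, or about 16 N on the hook, but I only saw forces between moves and at the end of each one.
- **After release:** The force on the gripper was about zero before I withdrew straight up. The last picture shows the tag upright on the lowered hook, and a check 0.4 s later showed no movement. The gripper is about 100 mm above its grip height, clear of the tag.

**Unexplained or unchecked:**
- A sideways force of 2–4 N along the hook appeared near the end of the pull. I did not find its cause, and it was gone once the tag was unloaded.
- The joint value could not be read directly. That the hook is at its stop rests on the sharp force rise and the measured travel.
- I did not check the rest of the bench at the end. The last picture covered only the area around the isolator.

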